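Fold the recipe rest flat on the pantry shelf

TASK

First move the green tea caddy out from under the raised recipe board and stand it upright in the middle of the round cork mat. Then lift the recipe board by its steel handle up through its remaining notches and past the top one until the yellow pawl falls away, and lower it gently, without letting it drop, until it lies fully flat with the pawl re-armed. Let go at the end, and leave the pots and the tongs where they are.

Things in the scene. Friction and masses are not known exactly. Their poses are not given: they have to be found in the camera images.
- board (a joint): angle of the recipe board about its hinge, rad: 0 = flat, grows as the handle edge is raised, end stop at 1.56 (nearly upright). The ratchet keeps it from sinking at about 0.79, 1.01 and 1.24; it starts resting in the first or second of these. Raising is always free (board 0.42 kg, damped hinge; about 3 N at the handle)
- pawl (a joint): angle of the yellow pawl, rad: about 0 = engaged (swings out to 0.13 as pins pass and falls back), 0.62 = fallen away. Lifting the board to about 1.52 tips it over by itself within 0.5 s; it stays off while the board is lowered, and the last 0.25 rad before flat push it back to about 0 (re-armed). Lowered too soon, the board just catches in a notch again
- hinge (a point): middle of the board's hinge line, 85 mm above the shelf, on the fixed white base of the recipe rest (base reaches from 30 mm on the near side of the hinge to 145 mm on the far side). x axis: level, from the hinge towards the board's far edge when flat; y along the hinge line; z up. Place and yaw vary
- handle (a point): centre of the steel handle bar: round, 12 mm thick, 110 mm long, parallel to the hinge, held by two rods 50 mm either side (90 mm free). It lies 195 mm out from the hinge line along the board and 10 mm above it (square to the board). Board 180 mm wide, 10 mm thick, ends 150 mm from the hinge: 39 mm gap between edge and bar. Turns with the board: x outwards along it, y along the bar
- caddy_mid (a point): centre, half-way up, of the green plastic tea caddy with white lid: 87 mm along its x axis, 62 mm along its y axis (the width to grip), 102 mm high, 0.22 kg, standing upright just beyond the base, where the handle comes down. The raised board leans above its near side, the pots stand left and right of it
- mat: fixed round cork mat, 140 mm across, 5 mm thick; origin at the centre of its underside on the shelf. It lies to the left or the right of the recipe rest; the square blue tile on the other side is not meant
- pot_a: white ceramic pot with wooden lid and knob, 88 mm across, 108 mm high, loose, 0.5 kg; origin at the centre of its underside
- pot_b: terracotta pot with wooden lid and knob, 88 mm across, 108 mm high, loose, 0.5 kg; origin at the centre of its underside
- tongs: steel tongs with black ends, 210 mm long, 70 mm wide, 18 mm high, lying loose beside the right-hand side of the recipe rest's base; origin at their middle on the shelf, x axis along them
Things that resemble listed ones, but are neither listed nor needed, are in the scene too. Leave any purple look-alike of the part that bears caddy_mid alone. Of the things that look like the mat, the larger one is meant.

How it is judged (in metres and radians):
On the way, in this order (a step that is already met when the one before it is completed fails the run):
1. the caddy stands upright on the cork mat, within 30 mm of its middle, let go (horizontal distance between caddy_mid and mat below 0.03 m and angle between caddy_mid's own z axis and vertical below 0.1 rad and height (world z) of caddy_mid below 0.07 m and contact force between the fingers and anything else below 0.2 N), for 0.2 s.
2. the board has been lifted past the top notch and the pawl has fallen away (value of joint pawl above 0.45 rad and value of joint board above 1.25 rad), for 0.05 s.
At the end, for the whole second after the job is handed in: the board lies flat (joint below 0.06 rad) with the pawl re-armed (below 0.18 rad), and the caddy stands upright on the cork mat, its centre within 30 mm of the mat's centre (value of joint board below 0.06 rad and value of joint pawl below 0.18 rad and horizontal distance between caddy_mid and mat below 0.03 m and angle between caddy_mid's own z axis and vertical below 0.1 rad and height (world z) of caddy_mid below 0.07 m); the robot touches nothing.
It fails at once if the board is let drop onto its stops (faster than 1.0 rad/s in the last 0.3 rad) (value of joint board below 0.3 rad and velocity of joint board below -1 rad/s).
It fails at once if the caddy is knocked over (angle between caddy_mid's own z axis and vertical above 0.7 rad).
It fails at once if a pot or the tongs are shifted by more than 30 mm (distance of any of pot_a, pot_b, tongs from where it was at the start of the episode above 0.03 m).
It also fails if it takes over 72 s, if anything falls off the work surface, if the arm or the gripper's body presses on something with over 40 N, if the wrist force passes 120 N, or if a joint passes its speed limit or range.

ROBOT

A 6-joint arm with a two-finger parallel gripper is mounted at the origin on the work surface. World frame = base frame: x ahead of the robot, y to its left, z up, the work surface at z = 0. Lengths are in m, angles in degrees, forces in N, time in s.
With the tool pointing down it reaches from about 0.3 to 0.75 m from the base axis. Payload 8.5 kg.
Tool frame: the origin (TCP) lies midway between the tips of the shut fingers; the grasp point (between the pads) lies behind it (grasp_offset is the z of the grasp point in the tool frame, in m); z points along the fingers, y is the direction in which the jaws open and shut (so a half turn about z gives the same grasp; the last joint's range is limited). The gripper opens to 85 mm and grips with 20 to 120 N. Pads are 22 mm wide; open, the fingers measure 114 mm over their backs; the gripper's body (76 mm by 85 mm) begins 54 mm behind the grasp point. The pads swing forward as they close: fully open they stand 13 mm farther back than shut.
Start: joints at [52.466, 21.807, 74.336, -0, 83.858, -12.336], TCP at [0.234, 0.498, 0.231] pointing down, gripper open.
Joint ranges: [-178.18, 178.18], [-50.72, 133.34], [12.68, 142.11], [-81.47, 261.47], [9.98, 163.14], [-165.26, 165.26]. Speed limits (degrees/s): [136.94, 136.94, 180, 180, 180, 180].

INTERFACE

Orientations are given as a 3x3 rotation matrix whose columns are the frame's x, y, z axes.
In Python, from rig import * gives the robot as it stands.
- The arm moves only by the shell command python3 -m pendant 'ROWS' [FORCE]. ROWS is JSON, one flat list of numbers, 7 for each row, row after row: the finger opening in mm, from 0 to 85.4, then the shift along the tool's x, y, z in units of 50 mm (1.0 is 50 mm), then the turn, a rotation vector about the tool's x, y, z in units of 8 degrees (1.0 is 8 degrees). In form: [hand, dx, dy, dz, wx, wy, wz, hand, dx, dy, dz, wx, wy, wz, ...]. A call has 1 to 12 rows; each row shifts and turns the commanded pose from where the row before left it, along the tool's axes as they then stand; what a row does not reach is not made up. A row lasts 1/10 s, in which the tool goes at most 50 mm and 8.59 degrees, less where a joint would pass 70% of its speed; a pose out of reach is approached as far as the arm can. A call is refused whole if a number of a shift passes 1 or a number of a turn 1, either way. A call with a gripper value outside its range is refused whole. The fingers move at their own pace and stop on an object; FORCE is the grip in N (left out, the last holds). Time passes only in rows, so rows that do not move let the fingers close. It gives the time, the measured TCP pose, the force and the opening at its end, in the units of the state.
- observe(): the state, without advancing time (a new reading comes with each control period).
- get_image(name): name is "scene" or "side" or "wrist"; returns a dict with "frame" (400x640x3 uint8, red, green, blue), "depth" (400x640 float32, m along the optical axis (not along the pixel's ray), 0 where there is no reading), "K" (3x3 intrinsics, pixels), "k1" (the pictures are not rectified: a ray, as slopes to the right and down, at radius r is drawn at 1 + k1 r^2 times it, then the intrinsics apply), "rvec" (rotation vector, rad) and "tvec" (3), from world to camera coordinates, as OpenCV has them. Camera axes: x right, y down, z forward; pixel columns grow to the right and rows downward; lengths in m; the calibration is good to about 2 mm. A picture is of the moment at which its call begins.
- close_job(): hands the job in, once; it reports no verdict.
The state is a dict: "time_s": time; "q": joint angles; "qvel": joint speeds; "joint_efforts": joint torques, N m; "position": TCP position; "tool_rot": TCP orientation; "ft_force": force on the tool from outside, world axes, zero at the start; "wrist_torque": the same for the moment, N m; "grip_width": finger opening in m.
Only numpy, scipy, OpenCV 4.12 (cv2) and the standard library are available. Lean on these libraries where they do the work, as an engineer would, in place of code of your own. Each camera call takes 0.05 s, during which the arm holds its last target.

## Working session

There is one attempt and no reset: what is moved stays moved. The work goes in short steps, Python scripts to look and compute and a shell command to move; the robot and the scene stay as the last step left them, time stands still between calls to the robot, and variables do not carry over. Pictures are saved under pics/ and viewed, and the job is handed in when it is done.

```bash
ls; mkdir -p pics; cat > h.py <<'E'
from rig import *
import numpy as np, cv2
def snap(n,fn,crop=None,scale=1):
    d=get_image(n); np.savez('/tmp/%s.npz'%n,**d)
    f=d['frame'][:,:,::-1]
    cv2.imwrite('pics/'+fn,f); return d
def load(n): return dict(np.load('/tmp/%s.npz'%n,allow_pickle=True))
def px2w(d,u,v,z=None):
    K=d['K'];k1=float(d['k1']);R=cv2.Rodrigues(np.array(d['rvec'],float))[0];t=np.array(d['tvec'],float).ravel()
    p=cv2.undistortPoints(np.array([[[u,v]]],float),K,np.array([k1,0,0,0],float))[0,0]
    ray=np.array([p[0],p[1],1.]);c=-R.T@t;w=R.T@ray
    if z is None:
        a=float(d['depth'][int(round(v)),int(round(u))]); return c+w*a
    return c+w*(z-c[2])/w[2]
def w2px(d,P):
    return cv2.projectPoints(np.array(P,float).reshape(-1,1,3),np.array(d['rvec'],float),np.array(d['tvec'],float),d['K'],np.array([float(d['k1']),0,0,0]))[0].reshape(-1,2)
def crop(n,fn,x0,y0,x1,y1,s):
    d=load(n); f=d['frame'][y0:y1,x0:x1,::-1]
    cv2.imwrite('pics/'+fn,cv2.resize(f,None,fx=s,fy=s,interpolation=cv2.INTER_CUBIC))
E
python3 - <<'E'
from h import *
np.set_printoptions(precision=3,suppress=True)
for n in ("scene","side","wrist"):
    d=snap(n,n+'0.png')
    R=cv2.Rodrigues(np.array(d['rvec'],float))[0]; print(n,-R.T@np.array(d['tvec']).ravel(),R[2])
s=observe()
for k in s: print(k,s[k])
import rig; print([x for x in dir(rig) if x[0]!='_'])
E
```

```text
pics
scene [1.305 0.815 0.969] [-0.553 -0.567 -0.61 ]
side [-0.16  -0.881  0.861] [ 0.514  0.641 -0.571]
wrist [0.165 0.531 0.374] [ 0.273 -0.129 -0.953]
time_s 0.15
q [ 52.468  21.832  74.374  -0.     83.858 -12.336]
qvel [ 0.09  -0.144 -0.091 -0.029  0.043 -0.027]
joint_efforts [  0.002 -44.863 -23.135  -0.      0.004   0.   ]
position [0.234 0.497 0.231]
tool_rot [[-0.905  0.426 -0.001]
 [ 0.426  0.905 -0.001]
 [ 0.    -0.001 -1.   ]]
ft_force [-0.13  -0.236 -0.223]
wrist_torque [0.014 0.007 0.021]
grip_width 0.08512550532552549
['MotionError', 'close_job', 'get_image', 'grasp_offset', 'observe']
```

View pics/scene0.png

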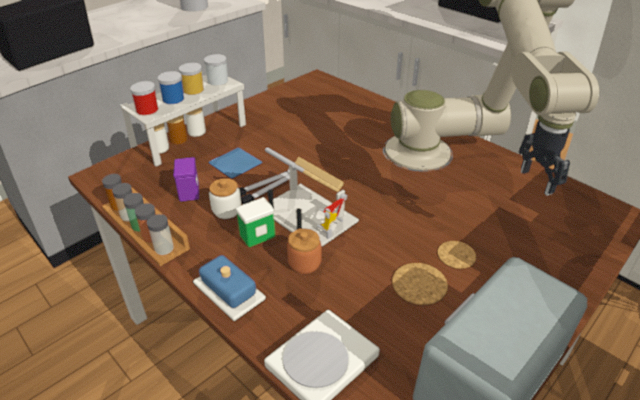

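View pics/side0.png

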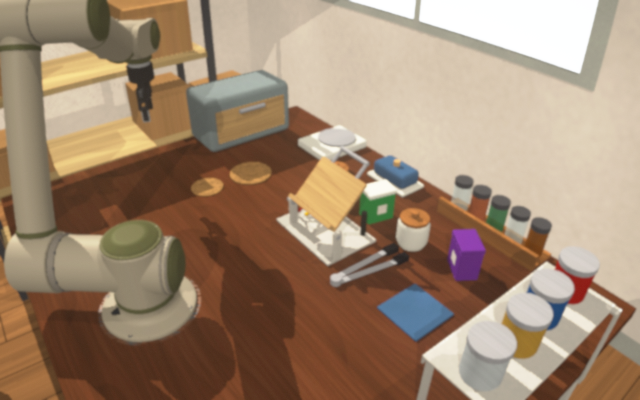

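View pics/wrist0.png

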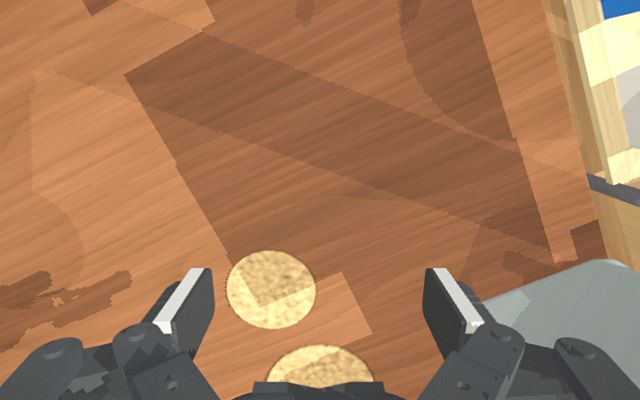

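The scene view shows the green caddy at about (256,222), the white pot at (225,198) and the terracotta pot at (304,250). The larger cork mat is at (420,283) and the smaller decoy at (457,254). The board appears edge-on at (318,172), with the handle bar at (282,158). In the side view the tongs are at (370,265).

```bash
python3 - <<'E'
from h import *
crop('scene','s0c.png',180,130,380,290,4)
crop('side','d0c.png',260,120,460,290,4)
E
```

```text
(no output)
```

View pics/s0c.png

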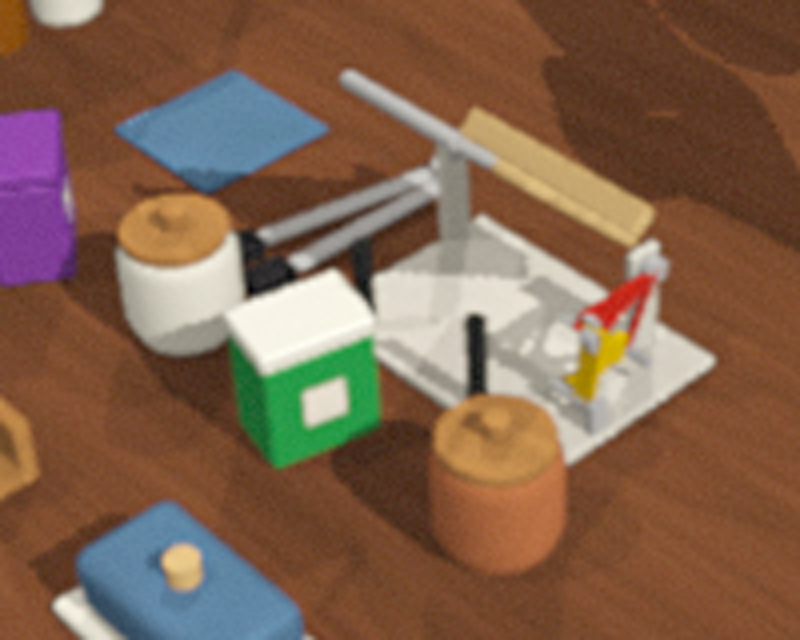

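View pics/d0c.png

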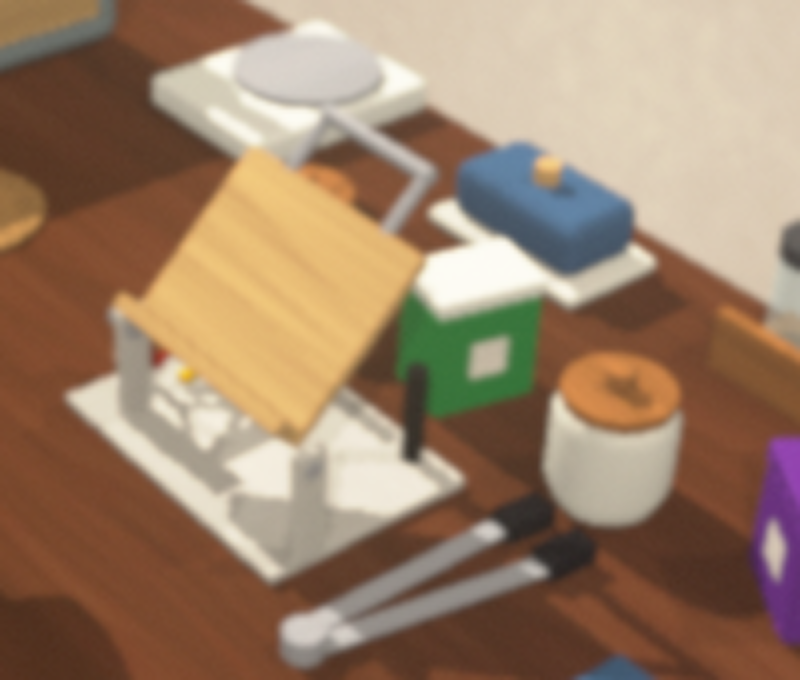

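```bash
python3 - <<'E'
from h import *
np.set_printoptions(precision=3,suppress=True)
S=load('scene');D=load('side')
def sc(x,y): return 180+x/4,130+y/4
def dc(x,y): return 260+x/4,120+y/4
print('handle'); 
for p in [(347,78),(400,110),(440,135),(490,160)]:
    u,v=sc(*p); print(p,[px2w(S,u+a,v+b) for a,b in((0,0),)][0])
print('lid z.102', [px2w(S,*sc(*p),.102) for p in [(228,318),(332,271),(376,322),(265,355)]])
print('lid depth', [px2w(S,*sc(*p)) for p in [(300,310),(260,325),(340,310)]])
print('lid side', [px2w(D,*dc(*p),.102) for p in [(410,270),(500,240),(540,285),(440,312)]])
print('lid sidedepth', [px2w(D,*dc(*p)) for p in [(480,275),(450,280)]])
print('base side', [px2w(D,*dc(*p),.008) for p in [(67,398),(275,580),(463,480)]])
print('base scene', [px2w(S,*sc(*p),.008) for p in [(716,360),(482,217)]])
print('board side', [px2w(D,*dc(*p)) for p in [(135,310),(285,425),(410,265),(255,165),(270,290)]])
print('basedepth', [px2w(D,*dc(*p)) for p in [(110,400),(420,480)]])
print('mat', [px2w(S,u,v,.005) for u,v in [(393,283),(447,284),(420,264),(420,303)]])
for c in 'scene','side':
  I=load(c); 
  for u,v in ([(304,237),(225,186)] if c=='scene' else [(415,217)]): print('pot',c,px2w(I,u,v))
E
```

```text
handle
(347, 78) [ 0.591 -0.091  0.233]
(400, 110) [ 0.593 -0.035  0.234]
(440, 135) [0.595 0.005 0.235]
(490, 160) [0.557 0.011 0.2  ]
lid z.102 [array([ 0.713, -0.083,  0.102]), array([ 0.631, -0.073,  0.102]), array([ 0.646, -0.009,  0.102]), array([ 0.72 , -0.035,  0.102])]
lid depth [array([ 0.676, -0.052,  0.105]), array([ 0.701, -0.065,  0.099]), array([ 0.655, -0.036,  0.102])]
lid side [array([ 0.638, -0.033,  0.102]), array([ 0.718, -0.042,  0.102]), array([ 0.7  , -0.103,  0.102]), array([ 0.62 , -0.086,  0.102])]
lid sidedepth [array([ 0.672, -0.07 ,  0.104]), array([ 0.654, -0.058,  0.101])]
base side [array([0.425, 0.092, 0.008]), array([ 0.426, -0.152,  0.008]), array([ 0.592, -0.149,  0.008])]
base scene [array([0.429, 0.108, 0.008]), array([ 0.429, -0.138,  0.008])]
board side [array([0.439, 0.021, 0.119]), array([ 0.446, -0.134,  0.114]), array([ 0.546, -0.131,  0.193]), array([0.541, 0.023, 0.195]), array([ 0.498, -0.05 ,  0.15 ])]
basedepth [array([0.446, 0.068, 0.012]), array([ 0.57 , -0.13 ,  0.007])]
mat [array([0.55 , 0.329, 0.005]), array([0.456, 0.43 , 0.005]), array([0.447, 0.338, 0.005]), array([0.555, 0.418, 0.005])]
pot scene [0.664 0.125 0.105]
pot scene [ 0.669 -0.196  0.098]
pot side [ 0.662 -0.218  0.097]
```

```bash
python3 - <<'E'
from h import *
np.set_printoptions(precision=3,suppress=True)
for c in ('scene','side'):
    d=load(c); print(c,d['K'].tolist(),d['k1'],d['depth'].shape)
    pts=[[.234,.498,.231],[0.234,.498,.28],[.5,.38,.005],[0,0,0],[.425,.1,.008],[.425,-.145,.008],[.59,-.145,.008]]
    p=w2px(d,pts);print(p)
    f=d['frame'][:,:,::-1].copy()
    for q in p: cv2.drawMarker(f,tuple(int(round(x)) for x in q),(0,0,255),cv2.MARKER_CROSS,9,1)
    cv2.imwrite('pics/%s_ov.png'%c,f)
E
```

```text
scene [[510.3753097215891, 0.0, 312.852324571672], [0.0, 510.3753097215891, 193.3941401154394], [0.0, 0.0, 1.0]] -0.13895665200205762 (400, 640)
[[533.892 186.909]
 [538.915 170.64 ]
 [420.884 282.984]
 [416.501 150.936]
 [357.904 218.141]
 [299.818 182.759]
 [259.853 205.959]]
side [[487.20695727629385, 0.0, 329.8801673316362], [0.0, 487.20695727629385, 200.67896514784482], [0.0, 0.0, 1.0]] -0.13997707350046046 (400, 640)
[[148.887 118.542]
 [146.071 103.674]
 [249.112 170.874]
 [149.772 303.947]
 [275.295 218.193]
 [326.762 263.768]
 [373.988 239.519]]
```

View pics/scene_ov.png

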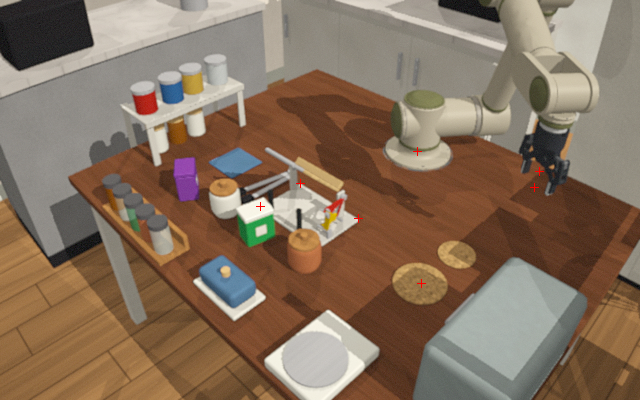

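View pics/side_ov.png

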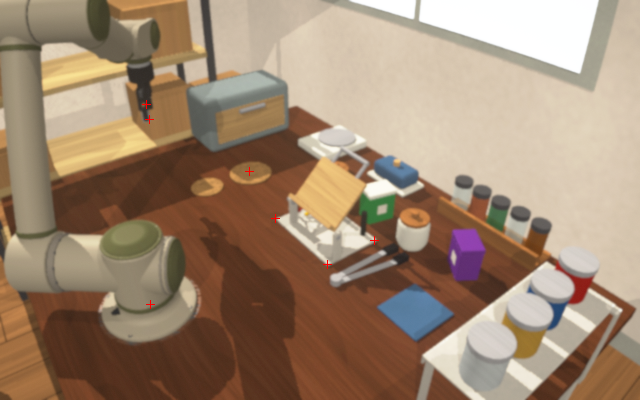

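```bash
python3 - <<'E'
from h import *
np.set_printoptions(precision=3,suppress=True)
print(grasp_offset)
crop('scene','g.png',480,0,640,210,3.5*.8)
d=load('scene')
for p in [(560,60),(545,85),(575,95),(560,105),(550,125),(500,100),(520,50),(510,75)]: print(p,px2w(d,*p))
E
```

```text
-0.0187
(560, 60) [0.154 0.45  0.526]
(545, 85) [0.292 0.476 0.517]
(575, 95) [0.254 0.533 0.503]
(560, 105) [0.285 0.516 0.483]
(550, 125) [0.272 0.504 0.424]
(500, 100) [-0.13   0.205  0.23 ]
(520, 50) [0.185 0.362 0.531]
(510, 75) [-0.101  0.232  0.335]
```

View pics/g.png

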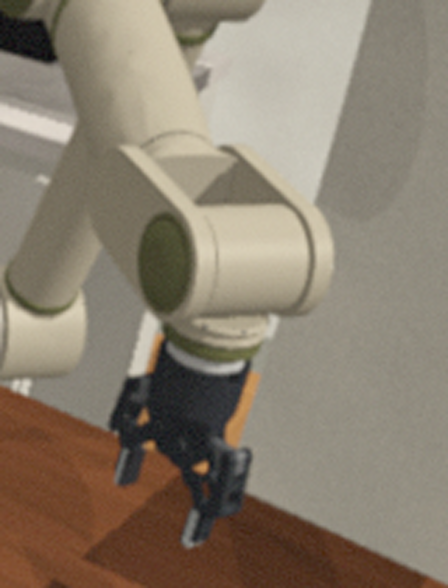

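```bash
python3 -m pendant '[85,-0.43,-0.28,-0.3,0,0,0,85,-0.43,-0.28,-0.3,0,0,0,85,-0.43,-0.28,-0.3,0,0,0,85,-0.43,-0.28,-0.3,0,0,0,85,-0.43,-0.28,-0.3,0,0,0,85,-0.43,-0.28,-0.3,0,0,0,85,-0.43,-0.28,-0.3,0,0,0,85,-0.43,-0.28,-0.3,0,0,0,85,-0.43,-0.28,-0.3,0,0,0,85,-0.43,-0.28,-0.3,0,0,0,85,-0.43,-0.28,-0.3,0,0,0,85,-0.43,-0.28,-0.1,0,0,0]'
python3 -m pendant '[85,-0.43,-0.28,0,0,0,0,85,-0.43,-0.28,0,0,0,0,85,-0.43,-0.28,0,0,0,0,85,-0.43,-0.28,0,0,0,0,85,-0.43,-0.28,0,0,0,0,85,-0.43,-0.28,0,0,0,0,85,-0.43,-0.28,0,0,0,0,85,-0.43,-0.28,0,0,0,0,85,-0.43,-0.28,0,0,0,0,85,-0.43,-0.28,0,0,0,0,85,-0.43,-0.28,0,0,0,-0.9,85,0,0,0,0,0,-1]'
python3 - <<'E'
from h import *
print(observe()['q']); snap('wrist','w1.png')
E
```

```text
time_s: 1.35
position: [0.3966, 0.2349, 0.4026]
tool_rot: [[-0.905, 0.426, 0.002], [0.426, 0.905, 0.0], [-0.001, 0.001, -1.0]]
ft_force: [-0.9, 0.1, -0.6]
grip_width: 0.0847
time_s: 2.55
position: [0.5457, -0.0067, 0.3999]
tool_rot: [[-0.985, 0.171, -0.002], [0.171, 0.985, 0.0], [0.002, -0.0, -1.0]]
ft_force: [0.3, 0.3, -0.4]
grip_width: 0.0854
[-1.31204335e+01  1.82629629e+01  5.26752077e+01 -2.68079478e-02
  1.09190132e+02 -9.32645831e+01]
```

View pics/w1.png

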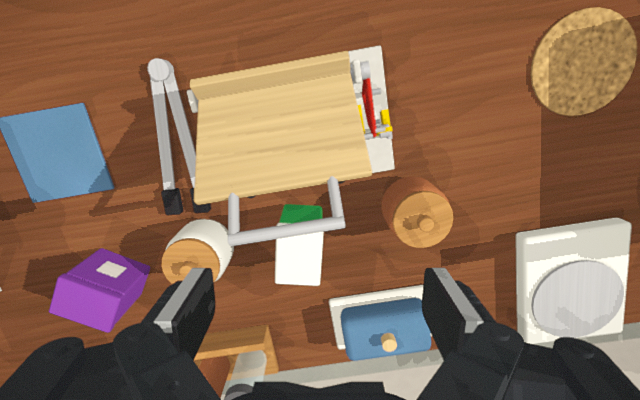

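The wrist view shows the handle bar running from (230,240) to (345,224), and the caddy lid below it with outer corners at (277,285) and (320,286). The pots are at (195,255) and (422,220) and the mat at (585,60). I'll measure from this view.

```bash
python3 - <<'E'
from h import *
np.set_printoptions(precision=4,suppress=True)
crop('wrist','w1c.png',140,30,470,310,2.4)
d=load('wrist')
for p in [(245,237),(260,235),(290,231),(320,227),(335,225)]: print('bar',p,px2w(d,*p))
for p in [(300,250),(290,275),(310,275),(300,212)]: print('lid',p,px2w(d,*p))
for p in [(200,195),(365,170),(195,85),(355,70),(280,130)]: print('board',p,px2w(d,*p))
for p in [(530,62),(637,60),(585,10),(585,115),(585,60)]: print('mat',p,px2w(d,*p),px2w(d,*p,.005))
for p in [(426,224),(190,257)]: print('pot',p,px2w(d,*p))
E
```

```text
bar (245, 237) [ 0.5877 -0.0819  0.2348]
bar (260, 235) [ 0.5879 -0.0676  0.2354]
bar (290, 231) [ 0.5885 -0.0395  0.236 ]
bar (320, 227) [ 0.5896 -0.0116  0.2357]
bar (335, 225) [0.5898 0.0022 0.2361]
lid (300, 250) [ 0.6685 -0.0517  0.1036]
lid (290, 275) [ 0.7031 -0.0722  0.1031]
lid (310, 275) [ 0.7077 -0.0452  0.1033]
lid (300, 212) [ 0.636  -0.0485  0.0419]
board (200, 195) [ 0.5496 -0.1261  0.1983]
board (365, 170) [0.5523 0.0394 0.2001]
board (195, 85) [ 0.4431 -0.1261  0.1234]
board (355, 70) [0.4572 0.0531 0.0993]
board (280, 130) [ 0.5044 -0.0397  0.1551]
mat (530, 62) [0.4867 0.3052 0.0017] [0.4866 0.3034 0.005 ]
mat (637, 60) [0.5105 0.4496 0.0017] [0.5102 0.4469 0.005 ]
mat (585, 10) [0.4345 0.372  0.008 ] [0.4343 0.374  0.005 ]
mat (585, 115) [0.574  0.3842 0.0009] [0.5733 0.3814 0.005 ]
mat (585, 60) [0.4975 0.3769 0.0059] [0.4975 0.3775 0.005 ]
pot (426, 224) [0.6588 0.1165 0.1069]
pot (190, 257) [ 0.6572 -0.2037  0.0936]
```

View pics/w1c.png

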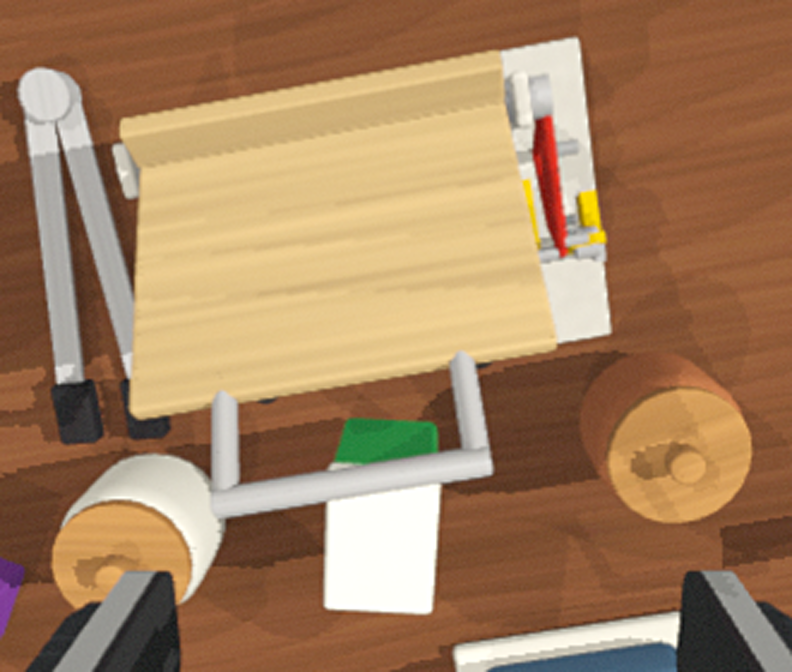

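```bash
python3 - <<'E'
from h import *
np.set_printoptions(precision=4,suppress=True)
d=load('wrist')
c=lambda x,y:(140+x/2.4,30+y/2.4)
P={k:px2w(d,*c(*v),.102) for k,v in dict(BL=(325,608),BR=(433,612),R=(441,488),L=(328,508)).items()}
for k in P: print(k,P[k])
for a,b in(('R','BR'),('L','BL')):
  v=P[b]-P[a]; print(np.degrees(np.arctan2(v[1],v[0])))
v=P['BR']-P['BL'];print(np.linalg.norm(v),np.degrees(np.arctan2(v[1],v[0])))
# bottom green near edge z=0?
print([px2w(d,*c(*v),0.0) for v in ((348,420),(437,425))])
m=(d['frame'].astype(int)); white=(m.min(2)>235); 
ys,xs=np.nonzero(white[236:290,268:330]); pts=np.c_[xs+268,ys+236].astype(np.float32)
W=np.array([px2w(d,*p,.102)[:2] for p in pts]).astype(np.float32); print(len(W),W.min(0),W.max(0)); print(cv2.minAreaRect(W*1000))
E
```

```text
BL [ 0.7128 -0.0948  0.102 ]
BR [ 0.7261 -0.0339  0.102 ]
R [ 0.6509 -0.0165  0.102 ]
L [ 0.6519 -0.0802  0.102 ]
-13.054253119436096
-13.416434055878808
0.06231149003052856 77.67449722105387
[array([ 0.6342, -0.0744,  0.    ]), array([ 0.6478, -0.017 ,  0.    ])]
2118 [ 0.6479 -0.0936] [ 0.724  -0.0194]
((683.2337646484375, -56.6086540222168), (59.92056655883789, 73.44788360595703), 76.770263671875)
```

```bash
python3 -m pendant '[85,0,0,0,0,0,0.39,85,-0.42,-0.05,0.28,0,0,0,85,-0.42,-0.05,0.28,0,0,0,85,-0.42,-0.05,0.28,0,0,0,85,-0.42,-0.05,0.28,0,0,0,85,-0.42,-0.05,0.28,0,0,0,85,-0.42,-0.05,0.28,0,0,0,85,-0.41,-0.03,0.3,0,0,0,85,0,0,0,0,0,0,85,0,0,0,0,0,0]'
python3 - <<'E'
from h import *
print(observe()['q']); snap('wrist','w2.png')
E
```

```text
time_s: 3.6
position: [0.6832, -0.0532, 0.3021]
tool_rot: [[-0.974, 0.228, -0.001], [0.228, 0.974, 0.0], [0.001, 0.0, -1.0]]
ft_force: [0.5, 0.0, 1.2]
grip_width: 0.085
[-1.43271110e+01  3.52431776e+01  3.98351663e+01  1.79954232e-03
  1.04980455e+02 -9.11348337e+01]
```

View pics/w2.png

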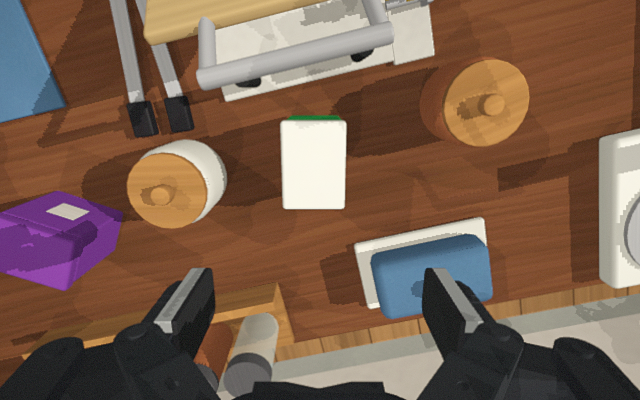

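The lid is now fully visible, with corners at (281,121), (346,122), (345,209) and (283,209).

```bash
python3 - <<'E'
from h import *
np.set_printoptions(precision=4,suppress=True)
d=load('wrist')
P=np.array([px2w(d,*p,.102) for p in ((281,121),(346,122),(345,209),(283,209))]);print(P,P.mean(0),px2w(d,313,165))
print(np.degrees(np.arctan2(*(P[2]-P[1])[1::-1])),np.degrees(np.arctan2(*(P[3]-P[0])[1::-1])))
c=P.mean(0); T=observe(); R=np.array(T['tool_rot']); print(R.T@(np.r_[c[:2],.055]-T['position'])/.05)
m=d['frame']
for p in ((203,77),(390,38),(300,58)): print('bar',px2w(d,*p))
E
```

```text
[[ 0.629  -0.0751  0.102 ]
 [ 0.6437 -0.0161  0.102 ]
 [ 0.7275 -0.0348  0.102 ]
 [ 0.7132 -0.0956  0.102 ]] [ 0.6784 -0.0554  0.102 ] [ 0.6764 -0.0557  0.1019]
-12.541641544424822 -13.6857458165544
[ 0.0849 -0.0661  4.9628]
bar [ 0.5885 -0.0953  0.235 ]
bar [0.5927 0.0084 0.2355]
bar [ 0.5913 -0.0408  0.2361]
```

```bash
python3 -m pendant '[85,0,-0.05,0.5,0,0,0,85,0,0,0.5,0,0,0,85,0,0,0.5,0,0,0,85,0,0,0.5,0,0,0,85,0,0,0.5,0,0,0,85,0,0,0.5,0,0,0,85,0,0,0.4,0,0,0,85,0,0,0.4,0,0,0,85,0,0,0.4,0,0,0,85,0,0,0.4,0,0,0,85,0,0,0.35,0,0,0,85,0,0,0,0,0,0]' 40
python3 - <<'E'
from h import *
print(observe()['q']); snap('side','d2.png')
snap('scene','s2.png')
crop('side','d2c.png',260,60,460,220,4)
E
```

```text
time_s: 4.85
position: [0.6817, -0.0554, 0.054]
tool_rot: [[-0.974, 0.227, -0.003], [0.227, 0.974, 0.001], [0.003, 0.0, -1.0]]
ft_force: [1.1, 0.8, -0.8]
grip_width: 0.0849
[-1.45396564e+01  4.38774665e+01  6.40094964e+01 -3.48718982e-04
  7.22645380e+01 -9.13995768e+01]
```

View pics/d2c.png

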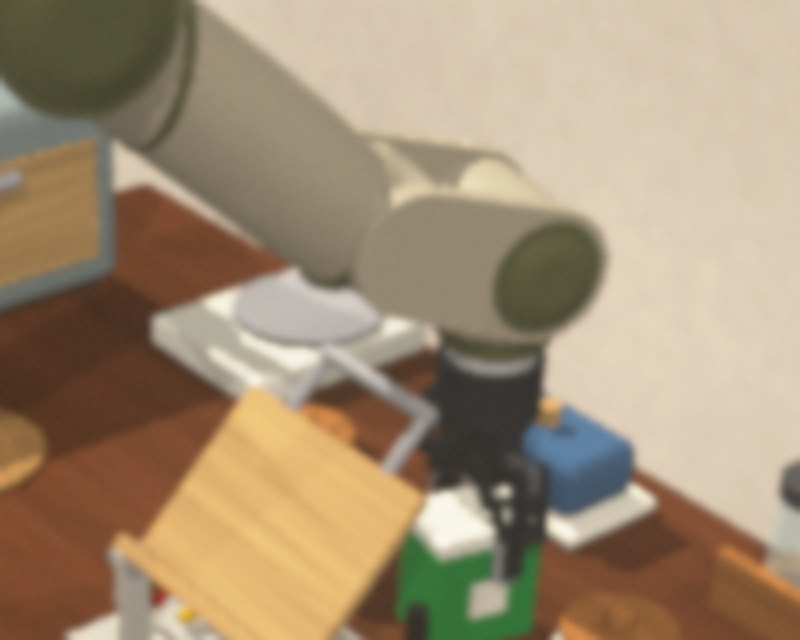

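View pics/s2.png

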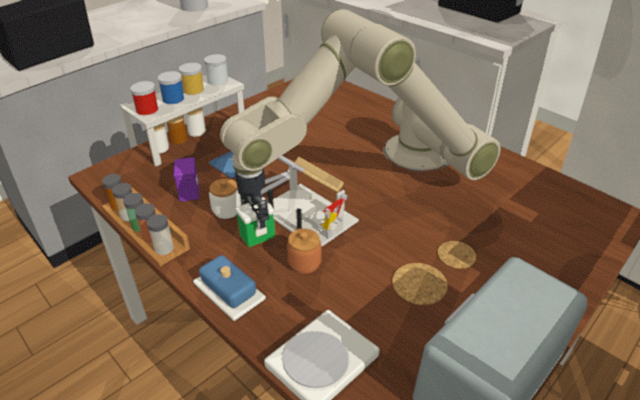

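The fingers straddle the caddy and the handle is clear of the gripper. Closing and lifting.

```bash
python3 -m pendant '[45,0,0,0,0,0,0,45,0,0,0,0,0,0,45,0,0,0,0,0,0,45,0,0,0,0,0,0,45,0,0,0,0,0,0,45,0,0,0,0,0,0,45,0,0,0,0,0,0]' 40
python3 -m pendant '[45,0,0,-0.2,0,0,0,45,0,0,-0.3,0,0,0,45,0,0,-0.4,0,0,0,45,0,0,-0.4,0,0,0,45,0,0,-0.4,0,0,0,45,0,0,-0.4,0,0,0,45,0,0,-0.4,0,0,0,45,0,0,-0.3,0,0,0,45,0,0,-0.2,0,0,0,45,0,0,0,0,0,0]'
python3 - <<'E'
from h import *
print(observe()['q']); snap('side','d3.png')
snap('scene','s3.png')
crop('side','d3c.png',260,60,460,220,4)
E
```

```text
time_s: 5.65
position: [0.6835, -0.0562, 0.0566]
tool_rot: [[-0.974, 0.227, 0.003], [0.227, 0.974, -0.001], [-0.003, 0.0, -1.0]]
ft_force: [-1.3, -0.3, 6.5]
grip_width: 0.0616
time_s: 6.65
position: [0.6832, -0.056, 0.2064]
tool_rot: [[-0.974, 0.227, 0.002], [0.227, 0.974, -0.001], [-0.003, -0.0, -1.0]]
ft_force: [0.4, -0.1, -2.3]
grip_width: 0.0615
[-1.45592513e+01  3.68248477e+01  5.20524276e+01  2.54487743e-03
  9.09764105e+01 -9.14408784e+01]
```

View pics/d3c.png

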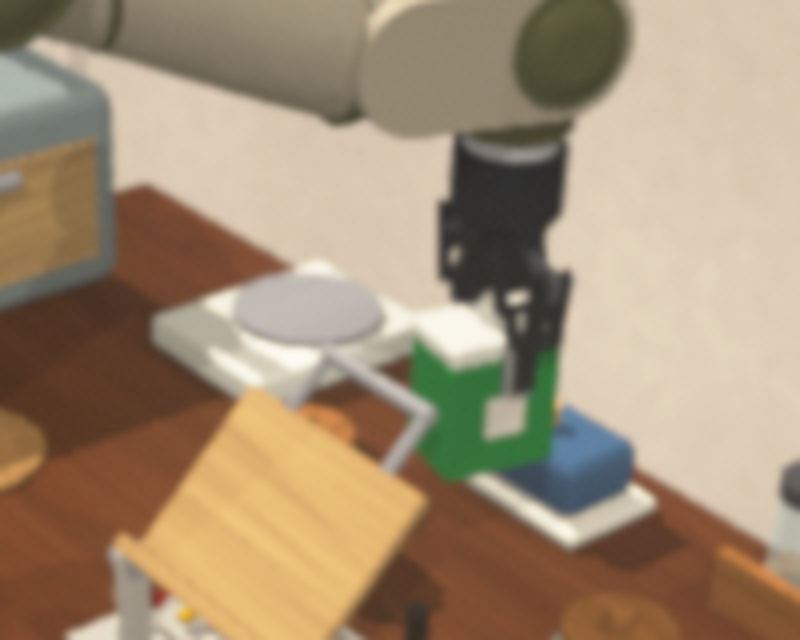

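View pics/s3.png

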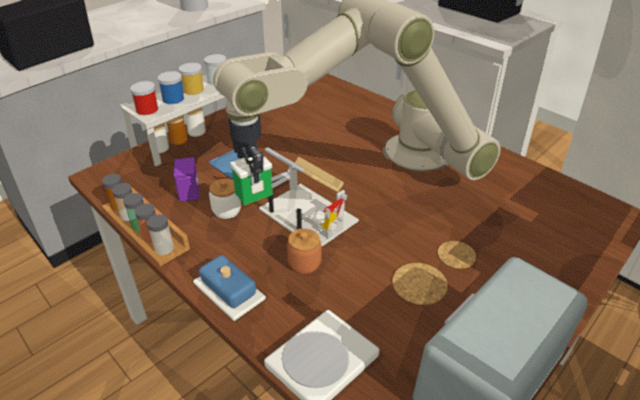

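```bash
python3 -m pendant '[45,0.05,0.2,0,0,0,0,45,0.09,0.4,0,0,0,0,45,0.09,0.4,0,0,0,0,45,0.09,0.4,0,0,0,0,45,0.09,0.4,0,0,0,0,45,0.09,0.4,0,0,0,0,45,0.09,0.4,0,0,0,0,45,0.09,0.4,0,0,0,0]'
python3 -m pendant '[45,0.4,0.39,0,0,0,0,45,0.4,0.39,0,0,0,0,45,0.4,0.39,0,0,0,0,45,0.4,0.39,0,0,0,0,45,0.4,0.39,0,0,0,0,45,0.4,0.39,0,0,0,0,45,0.4,0.39,0,0,0,0,45,0.4,0.39,0,0,0,0,45,0.4,0.39,0,0,0,0,45,0.4,0.39,0,0,0,0,45,0.4,0.39,0,0,0,0,45,0.3,0.35,0,0,0,0]'
python3 -m pendant '[45,0,0,0,0,0,0,45,0,0,0,0,0,0]'
python3 - <<'E'
from h import *
np.set_printoptions(precision=4,suppress=True)
T=observe();R=np.array(T['tool_rot']);print(T['q'],T['position']);print(R.T@(np.array([.5055,.378,.0625])-T['position'])/.05)
snap('wrist','w4.png')
E
```

```text
time_s: 7.55
position: [0.6833, 0.1009, 0.2047]
tool_rot: [[-0.974, 0.225, -0.0], [0.225, 0.974, 0.0], [0.0, 0.0, -1.0]]
ft_force: [0.5, 0.0, -2.4]
grip_width: 0.0615
time_s: 8.75
position: [0.5052, 0.3798, 0.2049]
tool_rot: [[-0.974, 0.225, -0.001], [0.225, 0.974, 0.0], [0.001, 0.0, -1.0]]
ft_force: [0.2, -0.0, -2.0]
grip_width: 0.0616
time_s: 8.95
position: [0.5066, 0.3783, 0.2047]
tool_rot: [[-0.974, 0.225, -0.0], [0.225, 0.974, -0.0], [0.0, -0.0, -1.0]]
ft_force: [1.5, -0.5, -2.3]
grip_width: 0.0614
[ 26.0462  31.2294  62.7555  -0.0097  86.0243 -50.9586] [0.5066 0.3783 0.2047]
[ 0.0191 -0.01    2.8449]
```

View pics/w4.png

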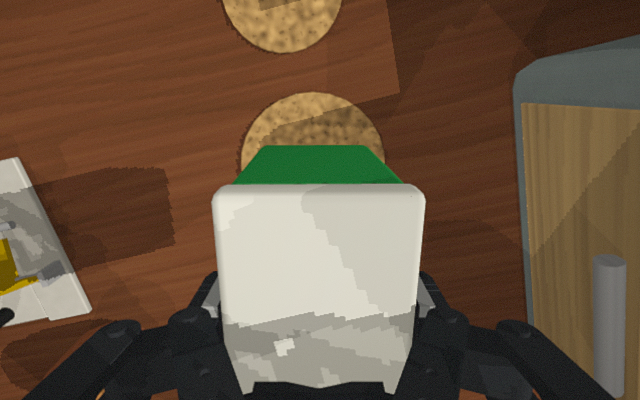

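The caddy is above the large mat (visible around (312,150)), and the small decoy is at (282,20). Lowering.

```bash
python3 -m pendant '[45,0,0,0.4,0,0,0,45,0,0,0.4,0,0,0,45,0,0,0.4,0,0,0,45,0,0,0.4,0,0,0,45,0,0,0.4,0,0,0,45,0,0,0.3,0,0,0,45,0,0,0.2,0,0,0,45,0,0,0.1,0,0,0,45,0,0,0.1,0,0,0,45,0,0,0.08,0,0,0,45,0,0,0.04,0,0,0,45,0,0,0,0,0,0]'
python3 -m pendant '[45,0,0,0.02,0,0,0,45,0,0,0.02,0,0,0,45,0,0,0,0,0,0]'
```

```text
time_s: 10.2
position: [0.5076, 0.3771, 0.0639]
tool_rot: [[-0.974, 0.227, 0.0], [0.227, 0.974, -0.0], [-0.0, 0.0, -1.0]]
ft_force: [0.4, 0.1, -2.3]
grip_width: 0.0614
time_s: 10.5
position: [0.5076, 0.3771, 0.0618]
tool_rot: [[-0.974, 0.227, 0.0], [0.227, 0.974, 0.0], [-0.0, 0.0, -1.0]]
ft_force: [0.4, 0.1, -1.8]
grip_width: 0.0615
```

```bash
python3 -m pendant '[45,0,0,0.02,0,0,0,45,0,0,0.02,0,0,0,45,0,0,0,0,0,0]'; python3 -m pendant '[65,0,0,0,0,0,0,75,0,0,0,0,0,0,85,0,0,0,0,0,0,85,0,0,0,0,0,0,85,0,0,0,0,0,0]'; python3 -m pendant '[85,0,0,-0.2,0,0,0,85,0,0,-0.4,0,0,0,85,0,0,-0.5,0,0,0,85,0,0,-0.5,0,0,0,85,0,0,-0.5,0,0,0,85,0,0,-0.5,0,0,0,85,0,0,-0.5,0,0,0,85,0,0,-0.5,0,0,0,85,0,0,-0.4,0,0,0,85,0,0,0,0,0,0]'
python3 - <<'E'
from h import *
snap('wrist','w5.png');snap('scene','s5.png')
E
```

```text
time_s: 10.8
position: [0.5078, 0.3771, 0.0616]
tool_rot: [[-0.974, 0.227, 0.002], [0.227, 0.974, 0.0], [-0.001, 0.001, -1.0]]
ft_force: [-3.6, -2.8, 10.9]
grip_width: 0.0615
time_s: 11.3
position: [0.5076, 0.3771, 0.0597]
tool_rot: [[-0.974, 0.227, -0.0], [0.227, 0.974, -0.0], [0.0, -0.0, -1.0]]
ft_force: [-0.1, -0.7, -0.2]
grip_width: 0.085
time_s: 12.3
position: [0.5082, 0.3774, 0.2635]
tool_rot: [[-0.974, 0.227, 0.006], [0.227, 0.974, 0.003], [-0.005, 0.004, -1.0]]
ft_force: [1.0, 0.1, 0.4]
grip_width: 0.0847
```

View pics/w5.png

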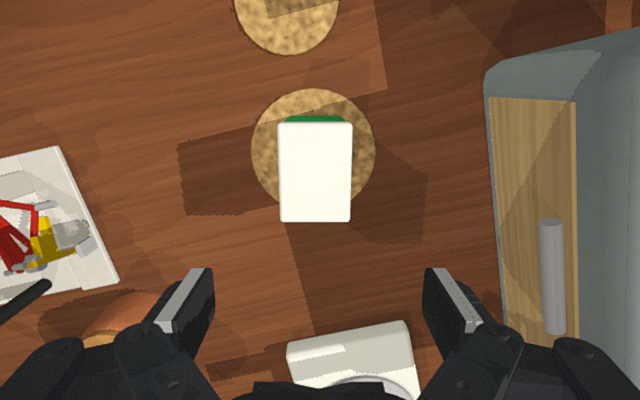

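View pics/s5.png

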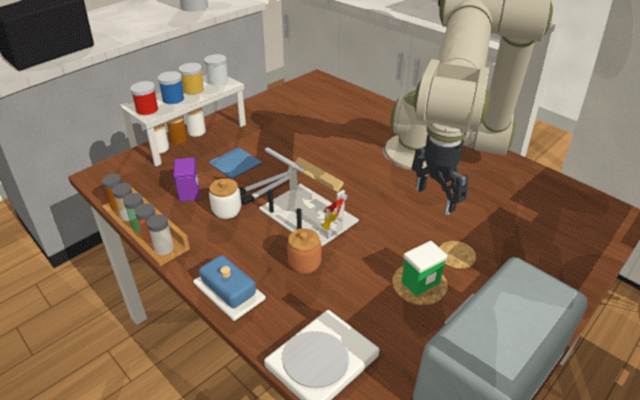

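The caddy stands upright on the large mat. I'll check the centring.

```bash
python3 - <<'E'
from h import *
np.set_printoptions(precision=4,suppress=True)
d=load('wrist')
print(np.mean([px2w(d,*p,.107) for p in ((278,122),(352,122),(350,222),(281,221))],0))
e=np.array([px2w(d,*p,.005) for p in ((251,150),(376,150),(310,88),(270,105),(355,105),(262,182),(367,182))])[:,:2]
c,r=cv2.minEnclosingCircle((e*1000).astype(np.float32));print(c,r)
A=np.c_[2*e,np.ones(len(e))];s=np.linalg.lstsq(A,(e**2).sum(1),rcond=None)[0];print(s[:2],np.sqrt(s[2]+s[:2]@s[:2]))
T=observe();print(T['position'],T['q'])
E
```

```text
[0.5018 0.3781 0.107 ]
(501.4274597167969, 375.924072265625) 70.0626449584961
[0.5014 0.3761] 0.0695102591328389
[0.5074 0.377  0.2597] [ 25.899   29.4936  56.8444  -0.0014  93.6595 -50.9806]
```

```bash
python3 -m pendant '[85,0,0,-0.2,0,0,1,85,0,0,-0.2,0,0,1,60,0,0,-0.2,0,0,1,60,0,0,-0.2,0,0,1,60,0,0,-0.2,0,0,1,60,0,0,-0.2,0,0,1,60,0,0,-0.2,0,0,1,60,0,0,-0.2,0,0,1,60,0,0,-0.2,0,0,1,60,0,0,-0.2,0,0,0.87,60,0,0,0,0,0,0]'
python3 - <<'E'
from h import *
np.set_printoptions(precision=4,suppress=True)
T=observe();R=np.array(T['tool_rot']);print(T['q'],T['position'],R);print(R.T@(np.array([.591,-.041,.34])-T['position'])/.05)
E
```

```text
time_s: 13.5
position: [0.5077, 0.3771, 0.3597]
tool_rot: [[0.037, 0.999, 0.0], [0.999, -0.037, 0.0], [0.0, 0.0, -1.0]]
ft_force: [0.0, 0.3, -0.8]
grip_width: 0.06
[ 25.8981  28.4826  42.8058   0.0006 108.7063  28.0358] [0.5077 0.3771 0.3597] [[ 0.0373  0.9993  0.0001]
 [ 0.9993 -0.0373  0.    ]
 [ 0.0001  0.0001 -1.    ]]
[-8.2949  1.9761  0.3932]
```

```bash
python3 -m pendant '[60,-0.42,0.1,0,0,0,0,60,-0.42,0.1,0,0,0,0,60,-0.42,0.1,0,0,0,0,60,-0.42,0.1,0,0,0,0,60,-0.42,0.1,0,0,0,0,60,-0.42,0.1,0,0,0,0,60,-0.42,0.1,0,0,0,0,60,-0.42,0.1,0,0,0,0,60,-0.42,0.1,0,0,0,0,60,-0.42,0.1,0,0,0,0,60,-0.42,0.1,0,0,0,0,60,-0.42,0.1,0,0,0,0]'
python3 -m pendant '[60,-0.42,0.1,0,0,0,0,60,-0.42,0.1,0,0,0,0,60,-0.42,0.1,0,0,0,0,60,-0.42,0.1,0,0,0,0,60,-0.42,0.1,0,0,0,0,60,-0.42,0.1,0,0,0,0,60,-0.42,0.1,0,0,0,0,60,-0.42,0.1,0,0,0,0,60,-0.42,0.1,0,0,0,0,60,-0.3,0.1,0,0,0,0,60,0,0,0,0,0,0,60,0,0,0,0,0,0]'
python3 - <<'E'
from h import *
snap('wrist','w6.png')
E
```

```text
time_s: 14.7
position: [0.5583, 0.1222, 0.3583]
tool_rot: [[0.032, 0.999, -0.002], [0.999, -0.032, 0.0], [-0.0, -0.002, -1.0]]
ft_force: [0.7, -0.0, -0.4]
grip_width: 0.06
time_s: 15.9
position: [0.6009, -0.0822, 0.3592]
tool_rot: [[0.035, 0.999, -0.001], [0.999, -0.035, 0.001], [0.001, -0.001, -1.0]]
ft_force: [0.6, 0.3, -0.2]
grip_width: 0.0597
```

View pics/w6.png

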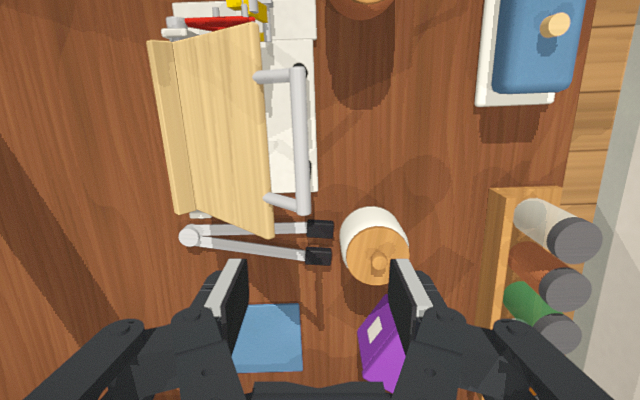

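The wrist view shows the bar from (299,68) to (304,213). I overshot in y by about 40 mm, so I'll re-measure the bar from here.

```bash
python3 - <<'E'
from h import *
np.set_printoptions(precision=4,suppress=True)
d=load('wrist')
m=d['frame'].astype(int)
B=[]
for v in range(85,198,8):
    zz=[(px2w(d,u,v),u) for u in range(290,315)]
    zz=[(p,u) for p,u in zz if p[2]>.22]
    P=np.array([p for p,u in zz]); print(v,zz[0][1],zz[-1][1],P.mean(0),P[:,2].max()); B.append(P.mean(0))
B=np.array(B);v=B[-1]-B[0];print(np.degrees(np.arctan2(v[1],v[0])))
for p in((299,70),(304,210),(258,76),(268,200)): print(px2w(d,*p))
T=observe();print(T['position'],T['q'])
E
```

```text
85 290 305 [ 0.5898 -0.0014  0.2353] 0.2365224341323035
93 290 306 [ 0.5898 -0.0068  0.2354] 0.2380574180756197
101 291 306 [ 0.5899 -0.0123  0.2356] 0.23857999198328822
109 291 306 [ 0.5896 -0.0178  0.2358] 0.23795901783675932
117 292 307 [ 0.59   -0.0234  0.2354] 0.23733663297191193
125 292 307 [ 0.5898 -0.0291  0.2357] 0.23750798941558143
133 293 307 [ 0.5898 -0.0349  0.2355] 0.23797767354849414
141 293 308 [ 0.5899 -0.0407  0.2354] 0.23716054429654687
149 294 308 [ 0.59   -0.0466  0.2354] 0.2371769099227563
157 294 308 [ 0.5904 -0.0494  0.2534] 0.5028657615894895
165 294 309 [ 0.5897 -0.0588  0.2352] 0.23717538070424216
173 295 309 [ 0.5898 -0.0649  0.2354] 0.23756261304439846
181 295 309 [ 0.5895 -0.0711  0.2355] 0.23692818410616612
189 296 310 [ 0.59   -0.0775  0.2355] 0.2372960424665032
197 296 310 [ 0.5896 -0.084   0.2353] 0.23829521523509084
-90.08905141618644
[0.5914 0.0084 0.2368]
[ 0.59   -0.0941  0.2369]
[0.5581 0.0065 0.2078]
[ 0.5578 -0.0942  0.2066]
[ 0.6009 -0.0818  0.3596] [-18.93    25.2907  48.1341   0.0149 106.605  -16.9344]
```

```bash
python3 -m pendant '[50,0.4,-0.12,0,0,0,-0.1,50,0.39,-0.12,0,0,0,0,50,0,0,0.4,0,0,0,50,0,0,0.4,0,0,0,50,0,0,0.4,0,0,0,50,0,0,0.4,0,0,0,50,0,0,0.3,0,0,0,50,0,0,0,0,0,0]'
python3 - <<'E'
from h import *
np.set_printoptions(precision=4,suppress=True)
T=observe();R=np.array(T['tool_rot']);print(T['position'],R);print(R.T@(np.array([.5905,-.0425,.210])-T['position'])/.05)
snap('wrist','w7.png')
E
```

```text
time_s: 16.75
position: [0.589, -0.0406, 0.2634]
tool_rot: [[0.02, 1.0, -0.003], [1.0, -0.02, 0.001], [0.001, -0.003, -1.0]]
ft_force: [0.1, -0.4, -0.4]
grip_width: 0.0499
[ 0.589  -0.0406  0.2634] [[ 0.0204  0.9998 -0.0033]
 [ 0.9998 -0.0204  0.0011]
 [ 0.0011 -0.0033 -1.    ]]
[-0.0376  0.0344  1.0678]
```

View pics/w7.png

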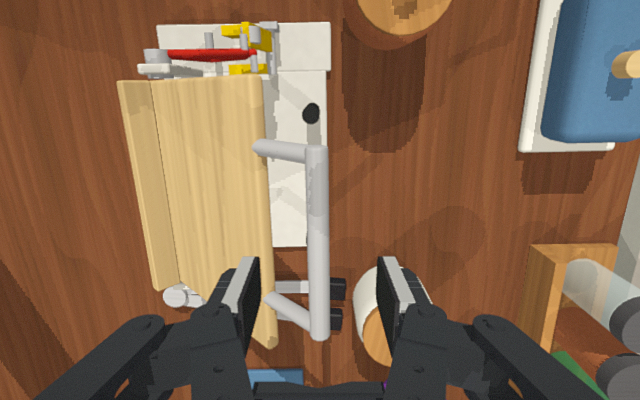

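The bar lies midway between the fingers (column 318 between 250 and 385). Descending and gripping.

```bash
python3 -m pendant '[50,0,0.03,0.3,0,0,0,50,0,0,0.3,0,0,0,50,0,0,0.3,0,0,0,50,0,0,0.17,0,0,0,50,0,0,0,0,0,0]'
python3 -m pendant '[5,0,0,0,0,0,0,5,0,0,0,0,0,0,5,0,0,0,0,0,0,5,0,0,0,0,0,0,5,0,0,0,0,0,0,5,0,0,0,0,0,0,5,0,0,0,0,0,0]' 35
python3 - <<'E'
from h import *
np.set_printoptions(precision=4,suppress=True)
print(observe())
snap('scene','s8.png');crop('scene','s8c.png',180,60,380,260,3)
E
```

```text
time_s: 17.3
position: [0.5915, -0.0422, 0.2113]
tool_rot: [[0.022, 1.0, -0.001], [1.0, -0.022, 0.0], [0.0, -0.001, -1.0]]
ft_force: [0.4, -0.1, 0.5]
grip_width: 0.0501
time_s: 18.0
position: [0.5905, -0.0427, 0.2114]
tool_rot: [[0.022, 1.0, -0.003], [1.0, -0.022, 0.0], [0.0, -0.003, -1.0]]
ft_force: [-5.8, 0.5, 0.3]
grip_width: 0.0106
{'time_s': 18.0, 'q': array([-15.5677,  26.9333,  69.2181,  -0.04  ,  84.0141, -14.2996]), 'qvel': array([ 0.0368, -0.0525, -0.0162, -0.0549, -0.0427, -0.0746]), 'joint_efforts': array([  0.1504, -48.7806, -25.3731,   0.4435,  -1.4042,   0.1875]), 'position': array([ 0.5905, -0.0427,  0.2114]), 'tool_rot': array([[ 0.0221,  0.9998, -0.003 ],
       [ 0.9998, -0.0221,  0.0001],
       [ 0.    , -0.003 , -1.    ]]), 'ft_force': array([-5.837 ,  0.4916,  0.2645]), 'wrist_torque': array([-0.0246,  0.92  ,  0.2007]), 'grip_width': 0.010606450540257028}
```

View pics/s8c.png

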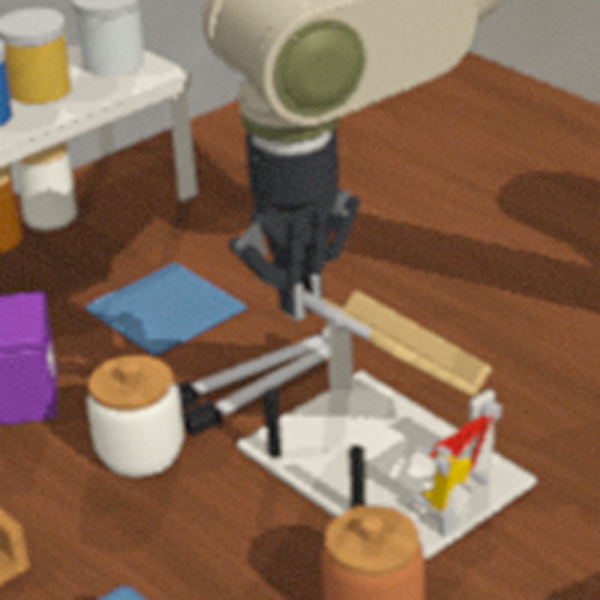

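The bar is gripped (10.6 mm opening). Now I'll work out the arc increments.

```bash
python3 - <<'E'
import numpy as np
f=lambda t:np.array([.195*np.cos(t)-.01*np.sin(t),.195*np.sin(t)+.01*np.cos(t)])
ts=np.linspace(.79,1.535,16)
for a,b in zip(ts,ts[1:]): 
    d=(f(b)-f(a))/.05; print(round(b,3),'dy %.2f dz %.2f'%(d[0],-d[1]), 'cum',np.round((f(b)-f(.79)),4))
E
```

```text
0.84 dy -0.15 dz -0.13 cum [-0.0074  0.0063]
0.889 dy -0.15 dz -0.12 cum [-0.0151  0.0122]
0.939 dy -0.16 dz -0.11 cum [-0.023   0.0177]
0.989 dy -0.16 dz -0.10 cum [-0.0313  0.0228]
1.038 dy -0.17 dz -0.09 cum [-0.0398  0.0275]
1.088 dy -0.17 dz -0.09 cum [-0.0485  0.0318]
1.138 dy -0.18 dz -0.08 cum [-0.0574  0.0356]
1.187 dy -0.18 dz -0.07 cum [-0.0665  0.039 ]
1.237 dy -0.18 dz -0.06 cum [-0.0757  0.042 ]
1.287 dy -0.19 dz -0.05 cum [-0.0851  0.0444]
1.336 dy -0.19 dz -0.04 cum [-0.0946  0.0464]
1.386 dy -0.19 dz -0.03 cum [-0.1041  0.048 ]
1.436 dy -0.19 dz -0.02 cum [-0.1138  0.049 ]
1.485 dy -0.19 dz -0.01 cum [-0.1235  0.0496]
1.535 dy -0.19 dz -0.00 cum [-0.1332  0.0497]
```

```bash
python3 -m pendant '[5,0,-0.15,-0.13,0,0,0,5,0,-0.15,-0.12,0,0,0,5,0,-0.16,-0.11,0,0,0,5,0,-0.16,-0.10,0,0,0,5,0,-0.17,-0.09,0,0,0,5,0,0,0,0,0,0]'
python3 -m pendant '[5,0,-0.17,-0.09,0,0,0,5,0,-0.18,-0.08,0,0,0,5,0,-0.18,-0.07,0,0,0,5,0,-0.18,-0.06,0,0,0,5,0,-0.19,-0.05,0,0,0,5,0,0,0,0,0,0]'
python3 - <<'E'
from h import *
snap('scene','s9.png');crop('scene','s9c.png',180,60,380,260,3)
E
```

```text
time_s: 18.65
position: [0.5518, -0.0425, 0.2406]
tool_rot: [[0.023, 1.0, 0.003], [1.0, -0.023, -0.002], [-0.002, 0.003, -1.0]]
ft_force: [2.3, -4.9, 1.3]
grip_width: 0.0106
time_s: 19.25
position: [0.5075, -0.042, 0.2587]
tool_rot: [[0.023, 1.0, 0.006], [1.0, -0.023, -0.003], [-0.003, 0.006, -1.0]]
ft_force: [3.6, -7.7, 6.5]
grip_width: 0.0106
```

View pics/s9c.png

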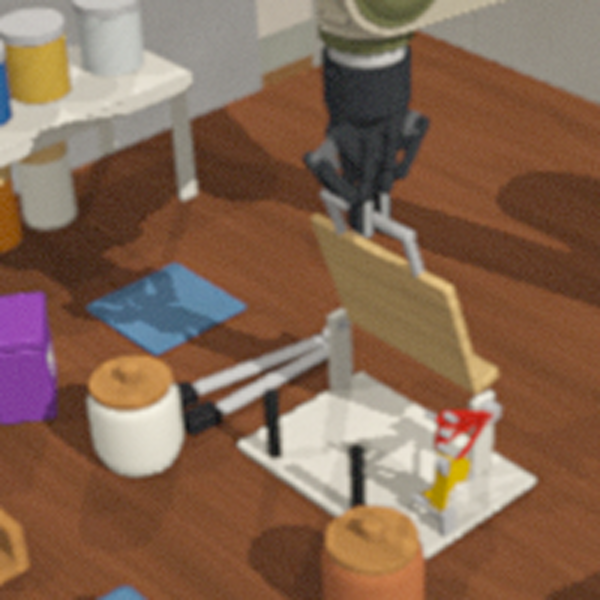

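The board has risen with the handle. A side force of −7.7 N is building up, so I'll add a small sideways correction and continue to about 1.53 rad.

```bash
python3 -m pendant '[5,-0.02,-0.19,-0.04,0,0,0,5,-0.02,-0.19,-0.03,0,0,0,5,-0.01,-0.19,-0.02,0,0,0,5,-0.01,-0.19,-0.01,0,0,0,5,-0.01,-0.19,0,0,0,0,5,0,0,0,0,0,0,5,0,0,0,0,0,0,5,0,0,0,0,0,0,5,0,0,0,0,0,0,5,0,0,0,0,0,0]'
python3 - <<'E'
from h import *
snap('scene','s10.png');crop('scene','s10c.png',180,60,380,260,3)
d=snap('side','d10.png');crop('side','d10c.png',240,80,400,240,3.5)
E
```

```text
time_s: 20.3
position: [0.4603, -0.0422, 0.2636]
tool_rot: [[0.021, 1.0, 0.005], [1.0, -0.021, 0.001], [0.001, 0.005, -1.0]]
ft_force: [0.3, 6.2, 12.1]
grip_width: 0.0104
```

View pics/s10c.png

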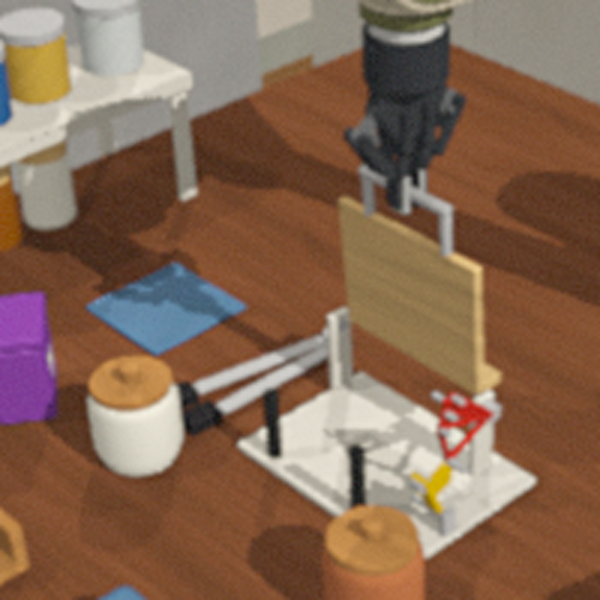

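View pics/d10c.png

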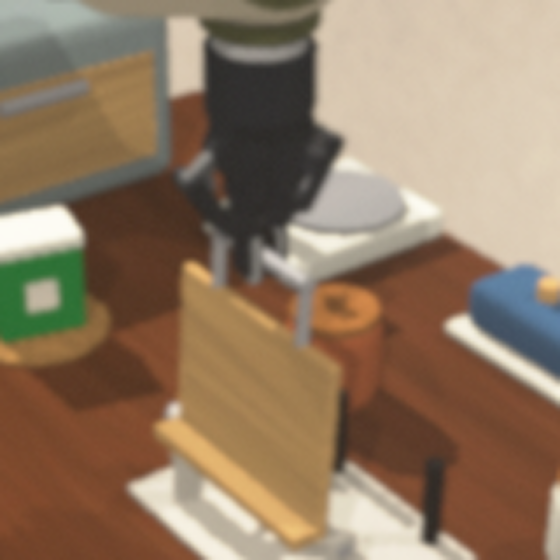

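```bash
python3 - <<'E'
from h import *
a=cv2.imread('pics/s9.png')[180:245,285:365];b=cv2.imread('pics/s10.png')[180:245,285:365];c=cv2.imread('pics/s8.png')[180:245,285:365]
cv2.imwrite('pics/pawl.png',cv2.resize(np.hstack([c,a,b]),None,fx=3.3,fy=3.3,interpolation=cv2.INTER_CUBIC))
E
```

```text
(no output)
```

View pics/pawl.png

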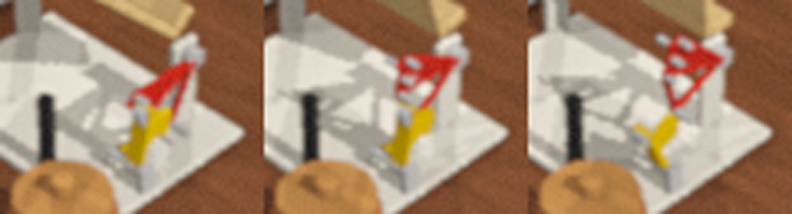

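The pawl has fallen away: it is tilted at about (660,140) in the right panel, clear of the red sector. Next is the lowering arc.

```bash
python3 - <<'E'
import numpy as np
f=lambda t:np.array([.195*np.cos(t)-.01*np.sin(t),.195*np.sin(t)+.01*np.cos(t)])
ts=np.r_[np.linspace(1.53,.3,22),np.linspace(.3,-.005,12)[1:]]
for i,(a,b) in enumerate(zip(ts,ts[1:])): 
    d=(f(b)-f(a))/.05; print(i+1,round(b,3),'dy %.3f dz %.3f'%(d[0],-d[1]), 'abs',np.round((f(b)-f(.79)+[.5905,.2114]),4))
E
```

```text
1 1.471 dy 0.229 dz 0.004 abs [0.4697 0.2609]
2 1.413 dy 0.228 dz 0.018 abs [0.4811 0.26  ]
3 1.354 dy 0.227 dz 0.031 abs [0.4925 0.2584]
4 1.296 dy 0.224 dz 0.044 abs [0.5037 0.2562]
5 1.237 dy 0.221 dz 0.057 abs [0.5148 0.2534]
6 1.179 dy 0.218 dz 0.070 abs [0.5257 0.2499]
7 1.12 dy 0.213 dz 0.083 abs [0.5363 0.2457]
8 1.061 dy 0.208 dz 0.095 abs [0.5467 0.241 ]
9 1.003 dy 0.202 dz 0.107 abs [0.5568 0.2356]
10 0.944 dy 0.195 dz 0.119 abs [0.5666 0.2297]
11 0.886 dy 0.188 dz 0.130 abs [0.576  0.2232]
12 0.827 dy 0.180 dz 0.141 abs [0.585  0.2161]
13 0.769 dy 0.172 dz 0.151 abs [0.5936 0.2086]
14 0.71 dy 0.163 dz 0.161 abs [0.6017 0.2005]
15 0.651 dy 0.153 dz 0.170 abs [0.6094 0.192 ]
16 0.593 dy 0.143 dz 0.179 abs [0.6165 0.1831]
17 0.534 dy 0.132 dz 0.187 abs [0.6231 0.1737]
18 0.476 dy 0.121 dz 0.194 abs [0.6291 0.164 ]
19 0.417 dy 0.109 dz 0.201 abs [0.6346 0.154 ]
20 0.359 dy 0.097 dz 0.207 abs [0.6394 0.1436]
21 0.3 dy 0.085 dz 0.212 abs [0.6437 0.133 ]
22 0.272 dy 0.036 dz 0.102 abs [0.6455 0.1279]
23 0.245 dy 0.033 dz 0.103 abs [0.6471 0.1228]
24 0.217 dy 0.030 dz 0.104 abs [0.6486 0.1176]
25 0.189 dy 0.027 dz 0.105 abs [0.65   0.1123]
26 0.161 dy 0.024 dz 0.106 abs [0.6512 0.107 ]
27 0.134 dy 0.021 dz 0.106 abs [0.6523 0.1017]
28 0.106 dy 0.018 dz 0.107 abs [0.6532 0.0964]
29 0.078 dy 0.015 dz 0.107 abs [0.654 0.091]
30 0.05 dy 0.012 dz 0.108 abs [0.6546 0.0857]
31 0.023 dy 0.009 dz 0.108 abs [0.6551 0.0803]
32 -0.005 dy 0.007 dz 0.108 abs [0.6554 0.0749]
```

```bash
python3 -m pendant '[5,0.03,0.2,0,0,0,0,5,0,0.23,0.01,0,0,0,5,0,0.23,0.03,0,0,0,5,0,0.23,0.04,0,0,0,5,0,0.22,0.06,0,0,0,5,0.01,0.22,0.07,0,0,0,5,0,0.21,0.08,0,0,0,5,0.01,0.21,0.095,0,0,0,5,0,0,0,0,0,0]'
```

```text
time_s: 21.3
position: [0.5487, -0.0425, 0.2411]
tool_rot: [[0.022, 1.0, 0.0], [1.0, -0.022, 0.001], [0.001, 0.0, -1.0]]
ft_force: [0.8, 4.9, 1.5]
grip_width: 0.0103
```

```bash
python3 -m pendant '[5,0.02,0.2,0.105,0,0,0,5,0,0.195,0.12,0,0,0,5,0,0.19,0.13,0,0,0,5,0,0.18,0.14,0,0,0,5,0.01,0.17,0.15,0,0,0,5,0,0.16,0.16,0,0,0,5,0,0.155,0.17,0,0,0,5,0.01,0.14,0.18,0,0,0,5,0,0,0,0,0,0]'
python3 - <<'E'
from h import *
snap('scene','s11.png');crop('scene','s11c.png',180,60,380,260,3)
E
```

```text
time_s: 22.2
position: [0.6175, -0.0426, 0.1829]
tool_rot: [[0.022, 1.0, -0.0], [1.0, -0.022, -0.0], [-0.0, -0.0, -1.0]]
ft_force: [0.1, -0.5, -1.6]
grip_width: 0.0108
```

View pics/s11c.png

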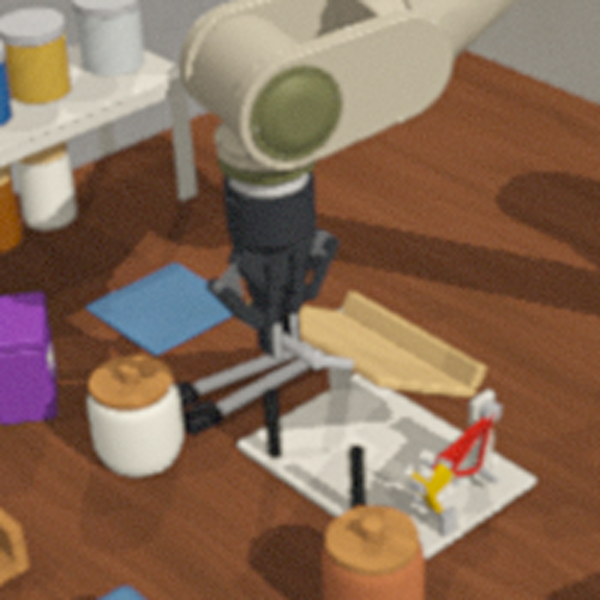

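The board is below the first notch with the pawl off, and forces are small. Continuing.

```bash
python3 -m pendant '[5,0,0.13,0.19,0,0,0,5,0,0.12,0.195,0,0,0,5,0.01,0.11,0.2,0,0,0,5,0,0.1,0.2,0,0,0,5,0,0.08,0.19,0,0,0,5,0,0.04,0.1,0,0,0,5,0,0.035,0.1,0,0,0,5,0,0,0,0,0,0]'
python3 -m pendant '[5,0,0.03,0.1,0,0,0,5,0,0.03,0.1,0,0,0,5,0,0.025,0.1,0,0,0,5,0,0.02,0.1,0,0,0,5,0,0.02,0.1,0,0,0,5,0,0.015,0.1,0,0,0,5,0,0,0,0,0,0]'
```

```text
time_s: 23.05
position: [0.6462, -0.0426, 0.1235]
tool_rot: [[0.022, 1.0, -0.005], [1.0, -0.022, 0.001], [0.0, -0.005, -1.0]]
ft_force: [-8.2, -1.2, -1.8]
grip_width: 0.0104
time_s: 23.75
position: [0.6519, -0.0426, 0.0932]
tool_rot: [[0.022, 1.0, -0.008], [1.0, -0.022, 0.001], [0.001, -0.008, -1.0]]
ft_force: [-12.3, -0.1, -0.9]
grip_width: 0.011
```

```bash
python3 -m pendant '[5,0,-0.03,0.08,0,0,0,5,0,-0.01,0.08,0,0,0,5,0,0,0.08,0,0,0,5,0,0,0.06,0,0,0,5,0,0,0,0,0,0]'
```

```text
time_s: 24.25
position: [0.6528, -0.0427, 0.0832]
tool_rot: [[0.022, 1.0, 0.002], [1.0, -0.022, -0.001], [-0.001, 0.002, -1.0]]
ft_force: [-11.0, 1.6, 17.0]
grip_width: 0.0105
```

```bash
python3 -m pendant '[5,0,0,0.05,0,0,0,5,0,0,0.04,0,0,0,5,0,0,0,0,0,0]'
python3 - <<'E'
from h import *
snap('scene','s12.png');crop('scene','s12c.png',180,60,380,260,3)
d=snap('side','d12.png');crop('side','d12c.png',240,80,440,240,3.5)
E
```

```text
time_s: 24.55
position: [0.653, -0.0427, 0.0826]
tool_rot: [[0.022, 1.0, 0.005], [1.0, -0.022, -0.002], [-0.002, 0.005, -1.0]]
ft_force: [-20.1, 2.1, 42.3]
grip_width: 0.0105
```

View pics/s12c.png

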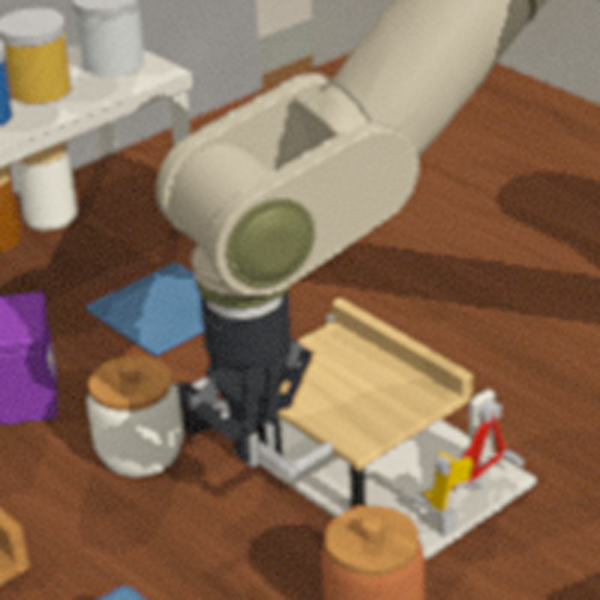

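View pics/d12c.png

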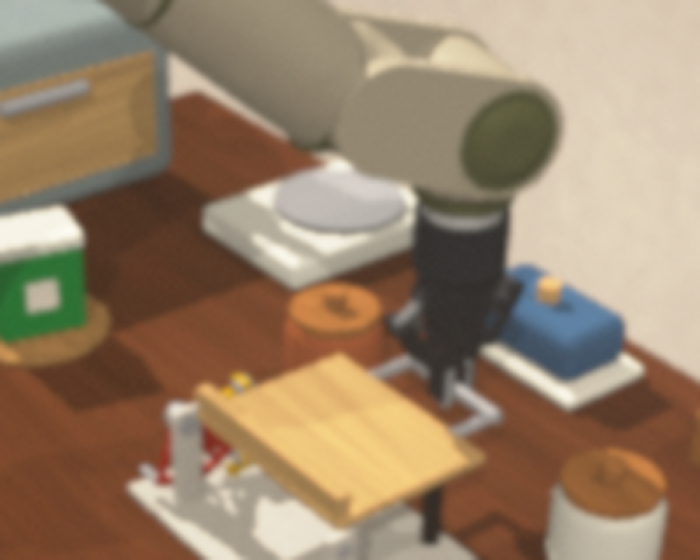

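The board is on its stops, with 42 N of downward push. I'll ease off, release, withdraw upwards and then measure the board.

```bash
python3 -m pendant '[5,0,-0.03,-0.05,0,0,0,5,0,0,-0.02,0,0,0,5,0,0,0,0,0,0]'; python3 -m pendant '[20,0,0,0,0,0,0,36,0,0,0,0,0,0,36,0,0,0,0,0,0,36,0,0,0,0,0,0]'; python3 -m pendant '[36,0,0,-0.2,0,0,0,36,0,0,-0.3,0,0,0,36,0,0,-0.4,0,0,0,36,0,0,-0.5,0,0,0,36,0,0,-0.5,0,0,0,36,0,0,-0.5,0,0,0,36,0,0,-0.5,0,0,0,36,0,0,-0.5,0,0,0,36,0,0,-0.5,0,0,0,36,0,0,0,0,0,0,36,0,0,0,0,0,0]'
python3 - <<'E'
from h import *
snap('scene','s13.png');crop('scene','s13c.png',200,130,400,290,4)
snap('wrist','w13.png')
E
```

```text
time_s: 24.95
position: [0.6528, -0.0427, 0.0831]
tool_rot: [[0.022, 1.0, 0.007], [1.0, -0.022, -0.001], [-0.001, 0.007, -1.0]]
ft_force: [-5.5, 1.7, 18.7]
grip_width: 0.0104
time_s: 25.35
position: [0.6511, -0.0427, 0.0792]
tool_rot: [[0.023, 1.0, 0.0], [1.0, -0.023, 0.0], [0.0, 0.0, -1.0]]
ft_force: [-0.1, -0.3, -0.3]
grip_width: 0.0357
time_s: 26.45
position: [0.6509, -0.0426, 0.275]
tool_rot: [[0.022, 1.0, 0.001], [1.0, -0.022, -0.0], [-0.0, 0.001, -1.0]]
ft_force: [0.9, 0.5, -0.6]
grip_width: 0.0363
```

View pics/s13c.png

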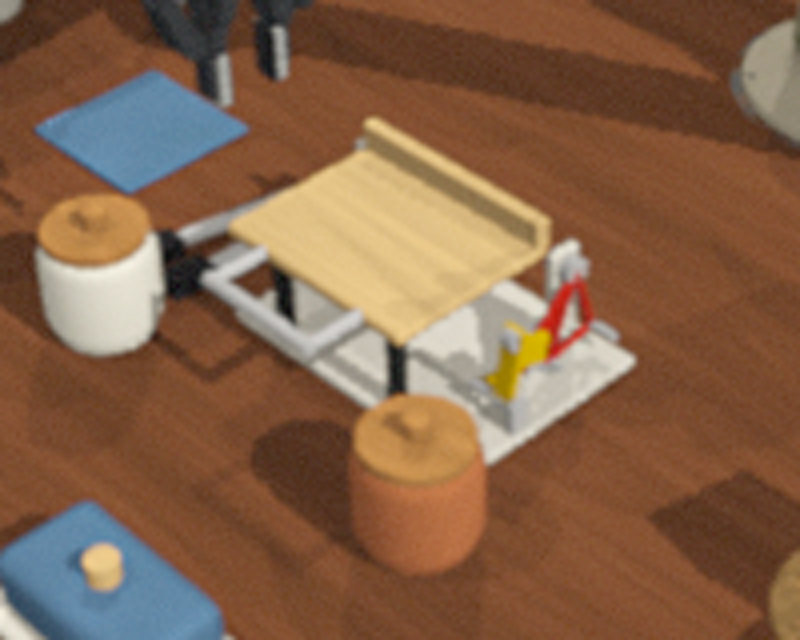

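View pics/w13.png

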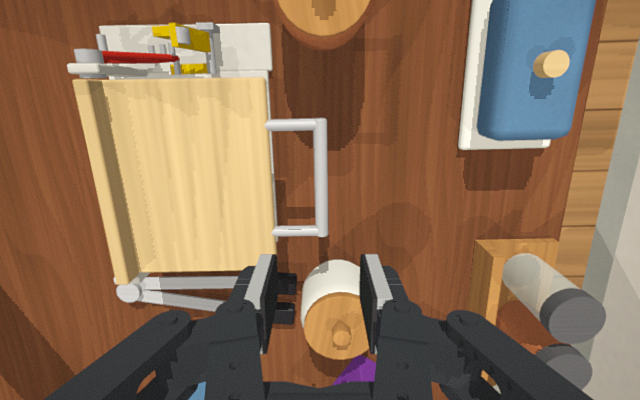

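Released. The board looks flat and the pawl is upright again. I'll measure the board's slope, compare the pawl with the start, and check the pots, tongs and caddy.

```bash
python3 - <<'E'
from h import *
np.set_printoptions(precision=4,suppress=True)
d=load('wrist')
P=np.array([px2w(d,u,v) for u in range(140,262,6) for v in range(95,260,8)])
A=np.c_[P[:,:2],np.ones(len(P))];s,*_=np.linalg.lstsq(A,P[:,2],rcond=None);print('board plane',s[:2],'slope rad',P[:,2].mean(), (A@s-P[:,2]).std())
for p in((322,150),(322,180),(323,205)):print('bar',px2w(d,*p))
a=cv2.imread('pics/s5.png')[190:245,310:365];b=cv2.imread('pics/s13.png')[190:245,310:365]
cv2.imwrite('pics/pawl2.png',cv2.resize(np.hstack([a,b]),None,fx=6,fy=6,interpolation=cv2.INTER_CUBIC))
S0=cv2.imread('pics/scene0.png');S1=cv2.imread('pics/s13.png')
df=cv2.absdiff(S0,S1).max(2);cv2.imwrite('pics/diff.png',np.hstack([df[140:300,160:460]])) 
E
```

```text
board plane [0.3206 0.0798] slope rad 0.10494436884633056 0.03224460834681774
bar [ 0.6551 -0.0162  0.1017]
bar [ 0.6546 -0.0436  0.1006]
bar [ 0.6551 -0.0668  0.1027]
```

View pics/pawl2.png

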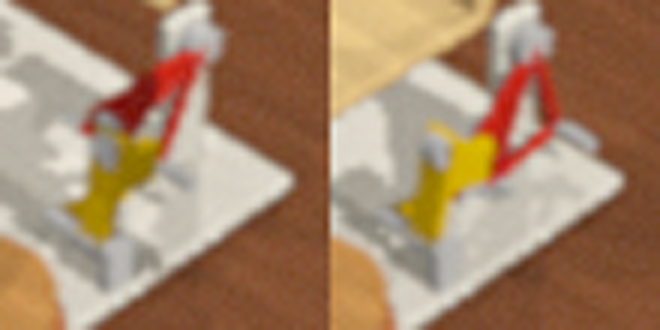

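View pics/diff.png

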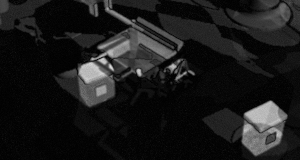

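View pics/s13.png

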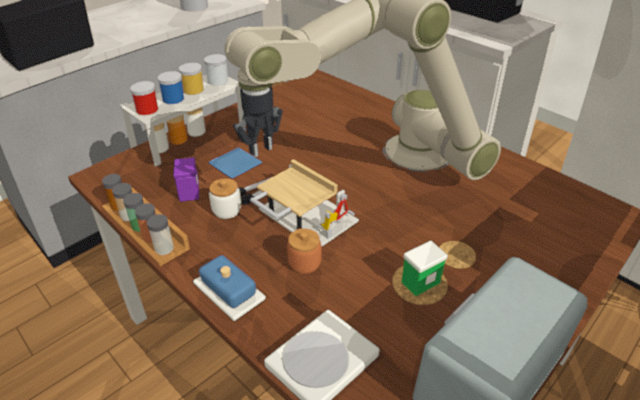

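```bash
python3 - <<'E'
from h import *
np.set_printoptions(precision=4,suppress=True)
d=load('wrist')
P=np.array([px2w(d,u,v) for u in range(150,255,5) for v in range(100,240,6)])
m=abs(P[:,2]-np.median(P[:,2]))<.01;P=P[m]
A=np.c_[P[:,:2],np.ones(len(P))];s,*_=np.linalg.lstsq(A,P[:,2],rcond=None);print(m.mean(),s[:2],P[:,2].mean(),(A@s-P[:,2]).std())
B=np.array([px2w(d,u,v) for u in range(318,327) for v in range(130,225,3)]);print(np.median(B,0))
print(observe()['time_s'],observe()['ft_force'],observe()['position'])
E
```

```text
1.0 [0.0003 0.0017] 0.10096430728508249 0.0006601046145703215
[ 0.6547 -0.0404  0.1012]
26.55 [ 0.1048 -0.0476 -0.7991] [ 0.6506 -0.0426  0.2735]
```

The board's slope is 0.000 rad, the pawl matches its initial engaged picture, and the pots, tongs and caddy are in place. Handing in.

```bash
python3 -c "
from rig import *
print(close_job())"
```

```text
the job is handed in; nothing more can be done
None
```

The job is done and handed in at about 26.6 s; `close_job()` reports no verdict, so these are my own checks. I moved the caddy from under the board to the large cork mat. I then lifted the board by its handle until the pawl fell away, lowered it under grip to flat, let go and withdrew upwards.

- **Caddy:** it stands upright about 2 mm from the mat's middle, measured just after release and still there in the last picture.
- **Pawl and board at the top:** pictures showed the pawl fallen away with the board at about 1.52 rad, estimated from how far the handle had moved.
- **Board at the end:** the fitted slope was 0.000 rad and the bar centre was at z ≈ 0.095 m, as expected for flat. My first plane fit gave 0.32 rad with a poor fit; I put that down to stray depth points, and a refit with a tight filter settled it.
- **Pawl at the end:** I judged it re-armed because it looks the same as in the earlier engaged picture; I did not measure its angle.
- **Pots and tongs:** comparing the first and last pictures showed no visible shift.
- **Forces:** the wrist force reached 42 N when I pressed the board onto its stops; I eased off before letting go. The gripper was clear of everything at hand-in.
- **Camera disagreement:** the scene and side cameras differed by about 15 mm in y around the recipe rest, so I relied on the wrist camera.

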